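# Square the fixture and hold its index plunger back

## Robot

A 7-joint arm with a two-finger parallel gripper is mounted at the origin on a cart in front of the work surface, level with it; the furniture and walls round the work are solid. World frame = base frame: x ahead of the robot, y to its left, z up, the work surface at z = 0. Lengths are in m, angles in degrees, forces in N, time in s.
With the tool pointing down it reaches from about 0.4 to 0.9 m from the base axis. Payload 5.5 kg.
Tool frame: the origin (TCP) lies at the very end of the fingers, on their centre line; the grasp point (between the pads) lies 19 mm behind it (robot.hold_point_z is the distance from the TCP to the grasp point, in m); x points along the fingers, y is the direction in which the jaws open and shut, and the axes are right-handed (so a half turn about x gives the same grasp; the last joint's range is limited). The gripper opens to 85 mm and grips with 20 to 120 N. Pads are 22 mm wide; open, the fingers measure 114 mm over their backs; the gripper's body (76 mm by 85 mm) begins 54 mm behind the grasp point. The pads swing forward as they close: fully open they stand 13 mm farther back than shut.
Start: joints at [89.679, 28.699, -24.465, 88.831, 12.651, 65.22, -12.049], TCP at [0.173, -0.627, 0.231] pointing down, gripper open.
Joint ranges: [-164.97, 164.97], [-17.58, 116.51], [-87.97, 89.64], [11.32, 138.91], [-80.73, 260.73], [10.89, 115.49], [-147.41, 147.41]. Speed limits (degrees/s): [147.25, 147.25, 180, 180, 180, 180, 180].

## Interface

Orientations are given as [roll, pitch, yaw] about the fixed x, y, z axes, in that order (R = Rz(yaw) Ry(pitch) Rx(roll)).
In Python, from plant import robot gives the robot as it stands. The module is installed in compiled form; this text tells all that it offers.
- The arm moves only by the tool apply_moves, never from a script. Its argument "increments" is text: rows parted by semicolons, each of 7 numbers parted by spaces: the shift along the tool's x, y, z in m, then the turn, a rotation vector about the tool's x, y, z in degrees, then the gripper's target within -1 to 1 (fully open at 1, half-way at 0, shut at -1). A call has 1 to 12 rows; each row shifts and turns the commanded pose from where the row before left it, along the tool's axes as they then stand; what a row does not reach is not made up. A row lasts 1/8 s, in which the tool goes at most 62.5 mm and 10.7 degrees, less where a joint would pass 70% of its speed; a pose out of reach is approached as far as the arm can. A call is refused whole if a number of a shift passes 0.0625 or a number of a turn 10.7, either way. A call with a gripper value outside its range is refused whole. The fingers move at their own pace and stop on an object; the grip force is fixed at half the most. Time passes only in rows, so rows that do not move let the fingers close. It gives the time, the measured TCP pose, the force and the opening at its end, in the units of the state.
- robot.state(): the state, without advancing time (a new reading comes with each control period).
- robot.camera(name): name is "scene" or "top"; returns (picture, depth): 400x640x3 uint8, blue, green, red; 400x640 float32, m along the optical axis (not along the pixel's ray), 0 where there is no reading.
- robot.camera_model(name): a dict with "fovy" (degrees; the focal length in pixels is half the picture's height over the tangent of half this angle, whatever the lens; pixels are square), "cx", "cy" (the principal point, pixels), "k1" (the pictures are not rectified: a ray, as slopes to the right and down, at radius r is drawn at 1 + k1 r^2 times it, then the intrinsics apply), "position" and "orientation" of the camera in the world. Camera axes: x right, y up, looking along -z (the intrinsics and any distortion apply to the point x, -y, -z); pixel columns grow to the right and rows downward; lengths in m; the calibration is good to about 2 mm. A picture is of the moment at which its call begins. camera_model takes no time and is no camera call.
- robot.hand_in(): hands the job in, once; it reports no verdict.
Trained networks look in the newest picture that a camera, given by its name, has taken for a name from the list of things; names that differ only in an ending like _2 or _b are one class to them, and where a whole thing is asked for, a point or a joint stands for the part that bears it (a point fixed in the world has none). Each returns a list of dicts, best first, with "p" (0 to 1); they miss things now and then, are a little off and sometimes report something else, mostly with a low value. They report only what shows in the picture. A call takes as long as a camera call. They do not tell look-alikes from the thing itself.
- robot.boxes_of(camera, label): "rect" ([left, top, width, height] in pixels, round what is visible of it).
The state is a dict: "clock": time; "joint_positions": joint angles; "dq": joint speeds; "joint_efforts": joint torques, N m; "tcp_pos": TCP position; "tcp_rot": TCP orientation; "ft_force": force on the tool from outside, world axes, zero at the start; "ft_torque": the same for the moment, N m; "gripper_width": finger opening in m.
Only numpy, scipy, OpenCV 4.12 (cv2) and the standard library are available. Lean on these libraries where they do the work, as an engineer would, in place of code of your own. Each camera call takes 0.05 s, during which the arm holds its last target.

## Task

Lay the engineer's square on the bench with the inner face of its stock flush against the front edge of the fixture's base plate and its blade across the bare strip of plate beside the dial, and let go of it. Then, so that I can turn the dial to the square with both hands, pull the sprung index plunger fully up out of the dial by its knob and keep it there: you finish while holding it. Leave the dial unturned, the square flush, the sleeve standing on the dial, and the loose spring and coupling where they are.

Things in the scene. Friction and masses are not known exactly. Their poses are not given: they have to be found in the camera images.
- fixture: Indexing fixture, fixed: bare steel base plate 150 mm (x) by 180 mm (y), 12 mm thick, with a round dial and, at its back right corner, a grey bracket with the plunger. Origin: centre of the plate's underside, on the bench; x from front edge (towards the robot) to back, y left, z up. Front edge: the upright face at x = -75. Bare strip: the part left of the dial, y from +20 to +90.
- dial_centre (a point): Centre of the dial's top, 29 mm above the bench. Steel dial 104 mm across with 12 holes and one straight flat on its rim. On its middle stands a loose steel sleeve.
- front_edge (a point): Point on top of the plate's front edge, 12 mm above the bench, midway across the bare strip (x = -75, y = +54.5 mm in the fixture's frame); axes as the fixture's. The blade's centre line should cross the edge here, within 20 mm.
- square_stock (a point): Centre, half-way up, of the stock of the loose steel engineer's square (0.3 to 0.6 kg): a dark bar 22 mm wide (x), 110 long (y), 28 high, lying on the bench. x points from the stock along the blade, y along the stock to the blade's end, z up. Inner face: x = +11. Grip it across the 22 mm near this point by its upper half: fingertips over 12 mm up pass above the plate.
- blade_tip (a point): Tip of the square's blade, mid width and thickness: 116 mm along x and 43 mm along y from the stock's centre. Blade: 20 mm wide, 2.5 mm thick, stands 105 mm out of the inner face at half the stock's height, 12.75 mm over the bench, so that it passes just above the plate. Axes as the stock's.
- face_blade_end (a point): Point on the inner face of the stock, 6 mm above its underside, 50 mm from its middle towards the blade.
- face_free_end (a point): Point on the inner face of the stock, 6 mm above its underside, 50 mm from its middle away from the blade.
- plunger_knob (a point): Centre of the plunger's black knurled pull knob: an upright cylinder 26 mm across, 24 mm high, on top of the bracket; 92 mm above the bench when the plunger is seated. It moves with the plunger.
- plunger (a joint): Travel of the sprung index plunger in m, straight up: 0 = pin seated 9 mm deep in a hole of the dial, 0.014 = fully back at its stop. The spring pulls it home with about 5 N at 0 and 12 N at 0.014; let go, it snaps back.
- dial (a joint): Angle of the dial about its upright axis in rad, 0 at the start; the seated pin locks it, with the pin out it turns with slight drag.
- loose_spring: Bystander: dark coil spring lying on the bench inside the angle of the square, 59 mm long, 18 mm thick. Origin: centre of its underside.
- loose_coupling: Bystander: zinc hex coupling, 25 by 29 mm, 48 mm high, upright on the bench to the right of the fixture. Origin: centre of its underside.
- work_sleeve: The work on the dial: a loose open steel sleeve, 34 mm across, 41 mm high, standing upright on the middle of the dial, its top 72 mm above the bench. Origin: centre of its underside.
Things that resemble listed ones, but are neither listed nor needed, are in the scene too. What is shaped like the work_sleeve but yellow is not meant.

How it is judged:
By the outcome, as a careful person would: the job done as asked, in the order asked, and still so for the second after the job is handed in, while the arm keeps its last pose, push and grip.
It also fails if it takes over 61 s, if anything falls off the work surface, if the arm or the gripper's body presses on something with over 40 N, if the wrist force passes 120 N, or if a joint passes its speed limit or range.

## Working session

There is one attempt and no reset: what is moved stays moved. The work goes in short steps, Python scripts to look and compute and a tool call to move; the robot and the scene stay as the last step left them, time stands still between calls to the robot, and variables do not carry over. Pictures are saved under pics/ and viewed, and the job is handed in when it is done.

Besides the shell and the picture viewer there is one more tool, called after "Request:" in YAML: its name, and indented under it one key for each argument. apply_moves: Moves the arm, as the interface text tells. Its arguments: {"type":"object","properties":{"increments":{"type":"string"}},"required":["increments"]}

```bash
mkdir -p pics
cat > h.py <<'E'
import numpy as np, cv2
from plant import robot
from scipy.spatial.transform import Rotation as R
def K(n):
    m=robot.camera_model(n); f=200/np.tan(np.radians(m['fovy'])/2)
    return m,np.array([[f,0,m['cx']],[0,f,m['cy']],[0,0,1.]]),np.array([m['k1'],0,0,0,0.])
def pose(m):
    o=np.array(m['orientation'],float)
    Rm=R.from_euler('xyz',o,degrees=True).as_matrix() if o.size==3 else (R.from_quat(o).as_matrix() if o.size==4 else o.reshape(3,3))
    return Rm@np.diag([1,-1,-1.]),np.array(m['position'])
def ray(n,px):
    m,k,d=K(n);Rm,p=pose(m)
    u=cv2.undistortPoints(np.array(px,float).reshape(-1,1,2),k,d).reshape(-1,2)
    return np.c_[u,np.ones(len(u))]@Rm.T,p
def onz(n,px,z):
    r,p=ray(n,px); return p+r*((z-p[2])/r[:,2])[:,None]
def proj(n,P):
    m,k,d=K(n);Rm,p=pose(m)
    c=(np.array(P,float).reshape(-1,3)-p)@Rm
    return cv2.projectPoints(c,np.zeros(3),np.zeros(3),k,d)[0].reshape(-1,2)
def bydepth(n,px,dep):
    r,p=ray(n,px); return np.array([p+r[i]*dep[int(round(q[1])),int(round(q[0]))] for i,q in enumerate(np.array(px).reshape(-1,2))])
E
python3 - <<'E'
from h import *
for n in ("scene","top"):
    print(robot.camera_model(n))
    a,d=robot.camera(n); cv2.imwrite(f"pics/{n}0.png",a); np.save(f"{n}0.npy",d)
    for l in ["fixture","square_stock","plunger_knob","loose_spring","loose_coupling","work_sleeve"]:
        print(n,l,[(b['rect'],round(b['p'],2)) for b in robot.boxes_of(n,l)])
print(robot.state())
E
```

```text
{'fovy': 48.76201077783071, 'cx': 327.1695735472769, 'cy': 195.76279679184063, 'k1': -0.053767550845915446, 'position': array([-0.04238661, -0.54674339,  0.55658945]), 'orientation': array([ 54.01093327,   0.06148948, -54.00561233])}
scene fixture [([225.6, 144.5, 103.5, 77.3], 0.81)]
scene square_stock [([331.5, 214.2, 63.3, 54.6], 0.6)]
scene plunger_knob [([306.6, 147.2, 12.3, 15.0], 0.52)]
scene loose_spring [([384.2, 232.3, 27.9, 25.0], 0.72)]
scene loose_coupling [([331.2, 175.2, 12.3, 27.7], 0.68), ([332.6, 210.3, 62.1, 58.1], 0.59), ([226.3, 143.0, 103.7, 81.8], 0.46)]
scene work_sleeve [([288.5, 160.4, 15.3, 22.5], 0.74), ([439.7, 225.9, 21.2, 32.3], 0.73), ([271.2, 166.2, 49.9, 35.7], 0.65)]
{'fovy': 50.78903868327489, 'cx': 322.5399576833127, 'cy': 199.13458119241557, 'k1': -0.09084774205278111, 'position': array([ 0.33605143, -0.13218049,  1.0020382 ]), 'orientation': array([ 11.6043819 ,  -0.33300485, -89.17391565])}
top fixture [([225.9, 167.2, 79.1, 68.9], 0.78)]
top square_stock [([338.6, 177.1, 41.6, 68.8], 0.74)]
top plunger_knob [([282.9, 168.9, 11.8, 14.9], 0.69),
[... 227 characters left out ...]
 0.42)]
{'clock': 0.7, 'joint_positions': array([ 89.67955074,  28.69791292, -24.46289337,  88.83048283,
        12.65273738,  65.21969998, -12.04966208]), 'dq': array([-0.02580303, -0.04655898, -0.11070474, -0.02485012,  0.08575594,
        0.03090988, -0.08705539]), 'joint_efforts': array([ 5.25222549e-04, -5.69182885e+01, -5.80890298e+00, -2.81276768e+01,
        1.25419980e-02,  1.82266231e-03,  8.21177366e-06]), 'tcp_pos': array([ 0.17262269, -0.62667358,  0.23132937]), 'tcp_rot': array([ 74.14558354,  89.99644657, -90.45393407]), 'ft_force': array([-0.52016339, -0.87441755, -0.52821076]), 'ft_torque': array([ 0.03026497,  0.01214537, -0.04943954]), 'gripper_width': 0.08520097523839151}
```

Run:
```python
import cv2,numpy as np
a=cv2.imread("pics/scene0.png");b=cv2.imread("pics/top0.png")
cv2.imwrite("pics/s_a.png",cv2.resize(a[120:290,200:480],None,fx=2.85,fy=2.85,interpolation=cv2.INTER_CUBIC))
cv2.imwrite("pics/t_a.png",cv2.resize(b[140:270,200:400],None,fx=4,fy=4,interpolation=cv2.INTER_CUBIC))
```

```text
(no output)
```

View pics/scene0.png

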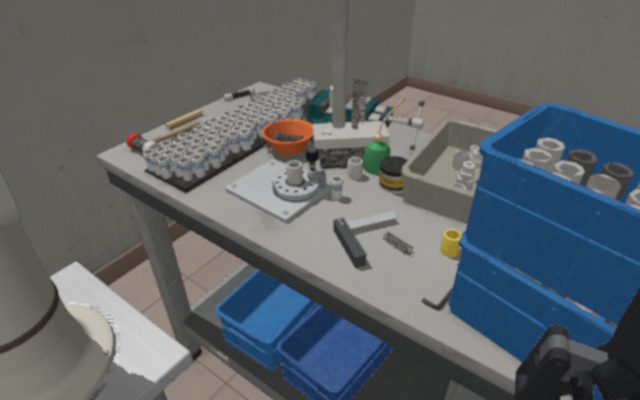

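View pics/top0.png

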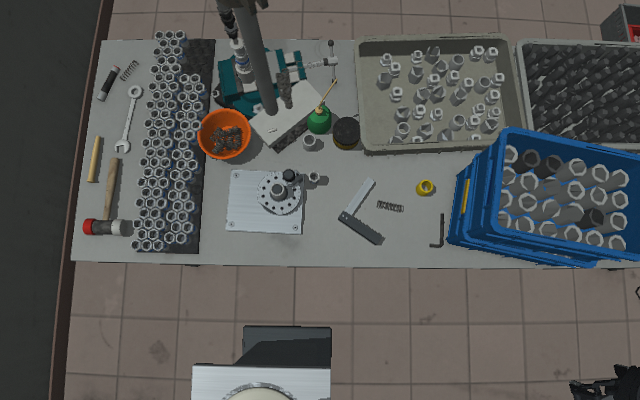

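```bash
ls pics
```

```text
s_a.png
scene0.png
t_a.png
top0.png
```

View pics/s_a.png

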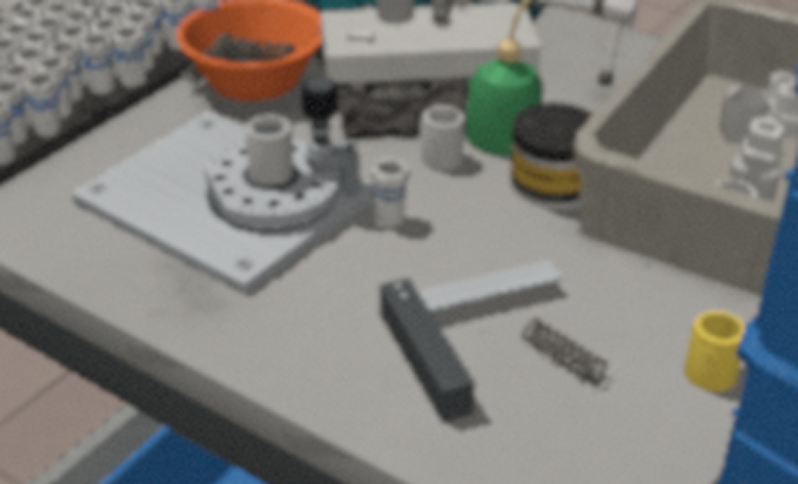

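View pics/t_a.png

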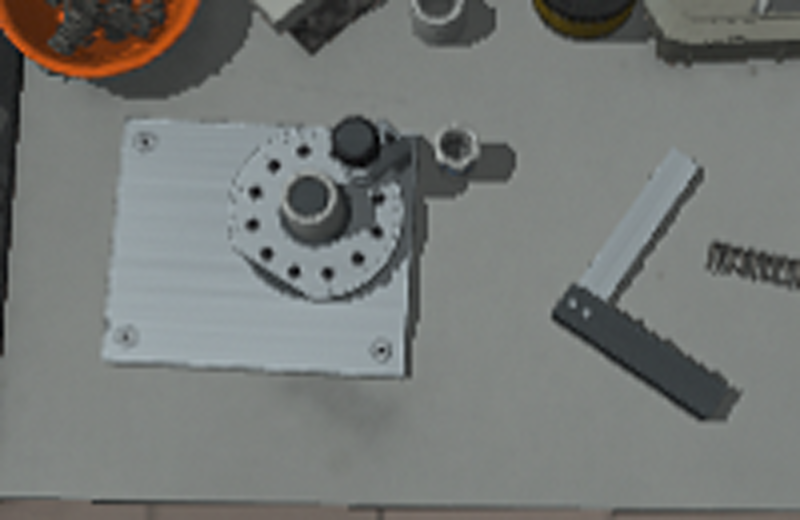

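The top view shows the plate with its dial at about (265,203), the knob at (289,175) and the sleeve at (277,190). The hex coupling is at (314,177), the square at (360,215) and the spring at (390,206). The plain grey sleeve at (310,142), behind the fixture, and the yellow one at (426,187) are look-alikes of the work_sleeve. The real one stands on the dial. I'll zoom in to measure.

Run:
```python
import cv2,numpy as np
b=cv2.imread("pics/top0.png");a=cv2.imread("pics/scene0.png")
def g(im,x0,y0,w,h,f,n):
    c=cv2.resize(im[y0:y0+h,x0:x0+w],None,fx=f,fy=f,interpolation=cv2.INTER_CUBIC)
    for i in range(0,w,10):
        cv2.putText(c,str(x0+i),(i*f,10),0,.35,(0,0,255),1); cv2.line(c,(i*f,12),(i*f,18),(0,0,255),1)
    for i in range(0,h,10):
        cv2.putText(c,str(y0+i),(0,i*f+4),0,.35,(0,0,255),1)
    cv2.imwrite(n,c)
g(b,220,162,100,75,8,"pics/t_fix.png")
g(b,330,165,80,85,7,"pics/t_sq.png")
g(a,220,140,135,90,5,"pics/s_fix.png")
d=np.load("top0.npy")
from h import *
# heights map around knob
ys,xs=np.mgrid[120:250:1,210:420:1]
px=np.c_[xs.ravel(),ys.ravel()]
r,p=ray("top",px); P=p+r*d[ys,xs].ravel()[:,None]
np.save("topP.npy",P)
print(np.median(P[(P[:,2]<.02),2]))
k=(P[:,2]>.1)
for lo in (.08,.1,.15,.25):
    q=P[(P[:,2]>lo)&(np.hypot(*(P[:,:2]-np.array(onz('top',[[289,175]],.1)[0,:2])).T)<.2)]
    kp=onz('top',[[289,175]],.104)[0]
    dd=np.hypot(*(q[:,:2]-kp[:2]).T); o=np.argsort(dd)[:200:25]; print(lo,kp,np.c_[q[o],dd[o]].round(3).tolist())
```

```text
0.0010205768798769999
0.08 [ 0.57363915 -0.06008099  0.104     ] [[0.573, -0.06, 0.105, 0.0], [0.58, -0.062, 0.107, 0.007], [0.571, -0.051, 0.104, 0.009], [0.568, -0.069, 0.1, 0.01], [0.576, -0.049, 0.103, 0.011], [0.57, -0.047, 0.101, 0.014], [0.683, -0.011, 0.085, 0.12], [0.685, -0.004, 0.085, 0.125]]
0.1 [ 0.57363915 -0.06008099  0.104     ] [[0.573, -0.06, 0.105, 0.0], [0.58, -0.062, 0.107, 0.007], [0.571, -0.051, 0.104, 0.009], [0.585, -0.06, 0.106, 0.011], [0.581, -0.049, 0.103, 0.013]]
0.15 [ 0.57363915 -0.06008099  0.104     ] []
0.25 [ 0.57363915 -0.06008099  0.104     ] []
```

View pics/t_fix.png

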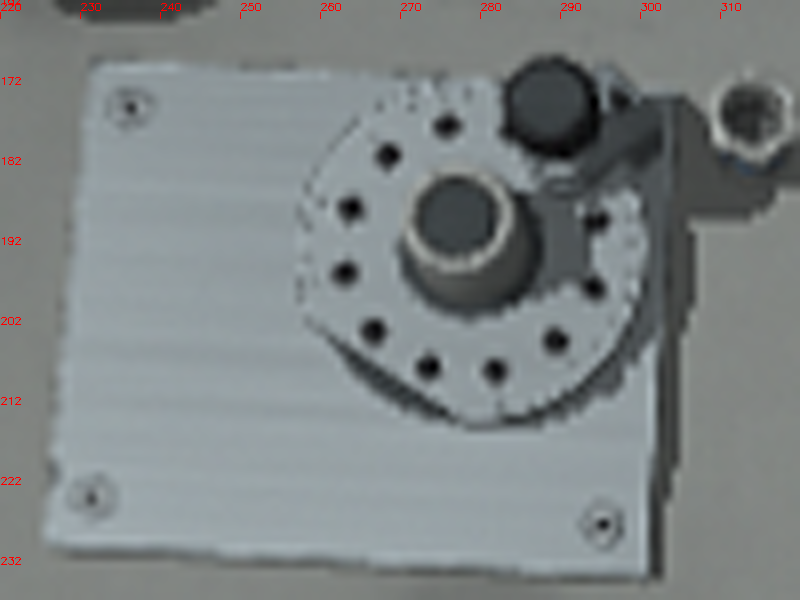

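View pics/t_sq.png

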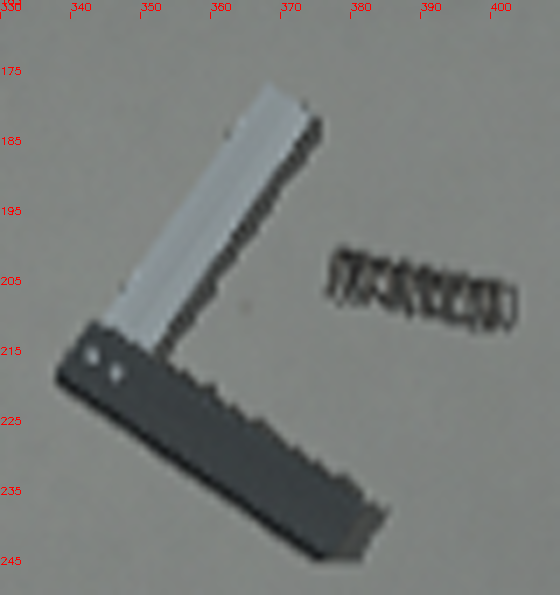

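View pics/s_fix.png

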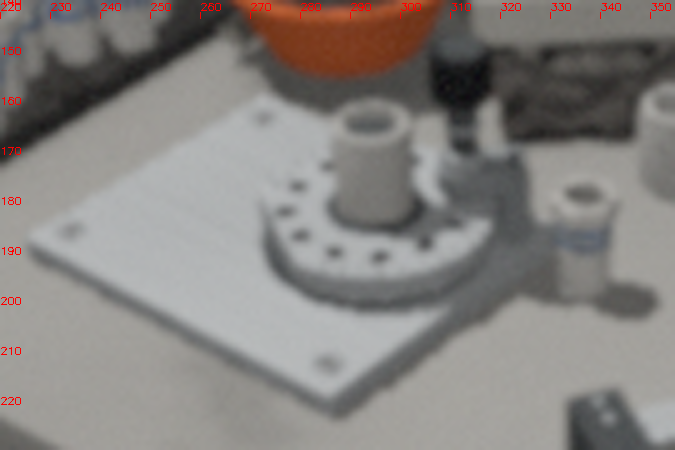

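```bash
cat > fit.py <<'E'
from h import *
from scipy.optimize import least_squares
def fit(pts_local,px,cam,z0,x0):
    L=np.array(pts_local,float)
    def W(q): 
        c,s=np.cos(q[2]),np.sin(q[2]); return np.c_[q[0]+c*L[:,0]-s*L[:,1],q[1]+s*L[:,0]+c*L[:,1],z0+L[:,2]]
    r=least_squares(lambda q:(proj(cam,W(q))-px).ravel(),x0,loss='soft_l1')
    return r.x,r.fun.reshape(-1,2)
def tf(q,L):
    L=np.array(L,float); c,s=np.cos(q[2]),np.sin(q[2]); return np.c_[q[0]+c*L[:,0]-s*L[:,1],q[1]+s*L[:,0]+c*L[:,1],L[:,2]]
PL=[(.075,.09,.012),(-.075,.09,.012),(-.075,-.09,.012)]
SQ=[(.011,.055,.028),(-.011,.055,.028),(-.011,-.055,.028),(.116,.053,.0152),(.116,.033,.0152)]
def draw(im,cam,q,segs,col,f,o):
    for s in segs:
        p=(proj(cam,tf(q,s))-o+.5)*f
        cv2.polylines(im,[p.astype(int)],True,col,1)
PLs=[[(.075,.09,.012),(-.075,.09,.012),(-.075,-.09,.012),(.075,-.09,.012)],[(-.075,.09,0),(-.075,-.09,0)]]
SQs=[[(.011,.055,.028),(-.011,.055,.028),(-.011,-.055,.028),(.011,-.055,.028)],[(-.011,.055,0),(-.011,-.055,0)],[(.011,.053,.0152),(.116,.053,.0152),(.116,.033,.0152),(.011,.033,.0152)]]
E
python3 - <<'E'
from fit import *
qp,e=fit(PL,np.array([(231.3,170.1),(225.6,229.6),(300.8,233.7)]),'top',0,[.52,-.03,0]); print(qp,np.degrees(qp[2]),e.round(1).tolist())
qpsc,e=fit(PL,np.array([(272,159.5),(226,189),(286,222)]),'scene',0,qp); print(qpsc,np.degrees(qpsc[2]),e.round(1).tolist())
qs,e=fit(SQ,np.array([(343.6,211),(338.4,217.6),(375.5,244),(368.3,177),(374.2,182)]),'top',0,[.48,-.22,-.5]); print(qs,np.degrees(qs[2]),e.round(1).tolist())
np.savez("q.npz",qp=qp,qs=qs)
for cam,o,w,h,f in(("top",(220,160),190,90,4),("scene",(220,140),190,140,4)):
    a=cv2.imread(f"pics/{cam}0.png")[o[1]:o[1]+h,o[0]:o[0]+w]; a=cv2.resize(a,None,fx=f,fy=f,interpolation=cv2.INTER_CUBIC)
    draw(a,cam,qp,PLs,(0,0,255),f,o);draw(a,cam,qs,SQs,(0,255,255),f,o); cv2.imwrite(f"pics/ov_{cam}.png",a)
E
```

```text
[ 0.53281365  0.00186675 -0.03251063] -1.862721871869091 [[-0.2, -0.9], [-0.2, 0.5], [0.3, 0.2]]
[ 0.52633875 -0.00410475 -0.03506881] -2.009295000293865 [[0.7, 0.6], [-1.6, -0.1], [0.3, -0.4]]
[ 0.46981874 -0.22247207 -0.60278191] -34.53685913603609 [[-0.6, -0.7], [-0.8, 0.3], [1.0, 1.0], [-0.2, -0.1], [0.7, -0.4]]
```

View pics/ov_top.png

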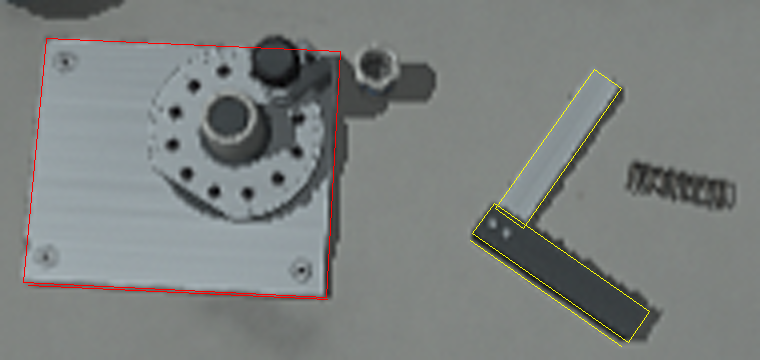

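View pics/ov_scene.png

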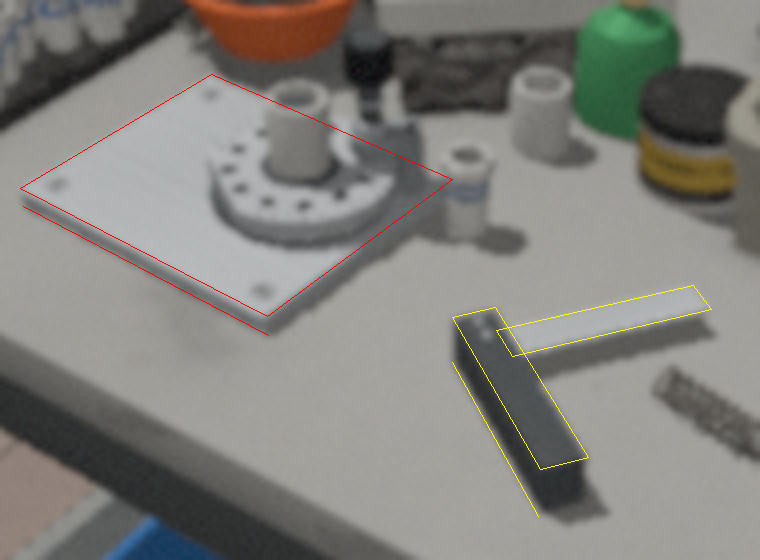

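```bash
cat >> h.py <<'E'
def to(pos,jaw,flip=None):
    """pos target TCP; jaw: world angle (deg) of the jaw axis. prints turn about tool x, then shift in tool frame after turn"""
    s=robot.state(); T=R.from_euler('xyz',s['tcp_rot'],degrees=True)
    best=None
    for k in (0,180):
        a=np.radians(jaw+k); y=np.array([np.cos(a),np.sin(a),0]); x=np.array([0,0,-1.]); G=R.from_matrix(np.c_[x,y,np.cross(x,y)])
        v=(T.inv()*G).as_rotvec(degrees=True)
        print("turn",v.round(2),"shift after",G.inv().apply(np.array(pos)-s['tcp_pos']).round(4),"shift w/o turn",T.inv().apply(np.array(pos)-s['tcp_pos']).round(4))
    print("tool now\n",T.as_matrix().round(3),s['tcp_pos'].round(4),'J7',s['joint_positions'][6].round(1),'F',s['ft_force'].round(1),'w',s['gripper_width'].round(4),'t',s['clock'])
E
python3 - <<'E'
from h import *
to([.25,-.35,.231],-34.5); to([.47,-.2225,.12],-34.5)
print(onz('top',[[465,170],[455,240],[500,130],[600,265]],.15))
E
```

```text
turn [-40.1   0.   -0. ] shift after [ 0.0003 -0.0929 -0.2718] shift w/o turn [ 0.0003 -0.2462 -0.1481]
turn [139.9  -0.   -0. ] shift after [0.0003 0.0929 0.2718] shift w/o turn [ 0.0003 -0.2462 -0.1481]Traceback (most recent call last):
  File "<stdin>", line 2, in <module>
  File "h.py", line 31, in to
    print("tool now\n",T.as_matrix().round(3),s['tcp_pos'].round(4),'J7',s['joint_positions'][6].round(1),'F',s['ft_force'].round(1),'w',s['gripper_width'].round(4),'t',s['clock'])
                                                                                                                                         ^^^^^^^^^^^^^^^^^^^^^^^^
AttributeError: 'float' object has no attribute 'round'
```

Request:
apply_moves:
  increments: "0 -0.041 -0.0247 0 0 0 1;0 -0.041 -0.0247 0 0 0 1;0 -0.041 -0.0247 0 0 0 1;0 -0.041 -0.0247 0 0 0 1;0 -0.041 -0.0247 0 0 0 1;0 -0.041 -0.0247 0 0 0 1;0 0 0 -10 0 0 0.2;0 0 0 -10 0 0 0.2;0 0 0 -10 0 0 0.2;0 0 0 -10 0 0 0.2;0 0 0 0 0 0 0.2"

```text
clock: 2.08
tcp_pos: [0.2502, -0.3502, 0.2315]
tcp_rot: [53.3, 90.0, -71.3]
ft_force: [-0.1, 0.4, 0.8]
gripper_width: 0.0515
```

```bash
sed -i "s/s\['gripper_width'\].round(4)/s['gripper_width']/" h.py
python3 - <<'E'
from h import *
to([.47,-.2225,.10],-34.5)
print(onz('top',[[465,170],[455,240],[500,130],[600,265]],.15))
E
```

```text
turn [-0.19  0.02 -0.02] shift after [ 0.1315  0.1088 -0.2297] shift w/o turn [ 0.1315  0.108  -0.2301]
turn [ 1.7981e+02 -4.0000e-02 -3.0000e-02] shift after [ 0.1315 -0.1088  0.2297] shift w/o turn [ 0.1315  0.108  -0.2301]
tool now
 [[ 0.     0.822 -0.569]
 [-0.    -0.569 -0.822]
 [-1.     0.     0.   ]] [ 0.2502 -0.3502  0.2315] J7 12.1 F [-0.1  0.4  0.8] w 0.0514969946464449 t 2.075
[[ 0.5789164  -0.43604063  0.15      ]
 [ 0.42987088 -0.40711807  0.15      ]
 [ 0.67139123 -0.52026216  0.15      ]
 [ 0.37889179 -0.71964515  0.15      ]]
```

Request:
apply_moves:
  increments: "0 0.018 -0.0383 0 0 0 0.2;0 0.018 -0.0383 0 0 0 0.2;0 0.018 -0.0383 0 0 0 0.2;0.033 0.018 -0.0383 0 0 0 0.2;0.033 0.018 -0.0383 0 0 0 0.2;0.033 0.018 -0.0383 0 0 0 0.2;0.032 0 0 0 0 0 0.2;0 0 0 0 0 0 0.2"

```text
clock: 3.08
tcp_pos: [0.4679, -0.2209, 0.0981]
tcp_rot: [-86.9, 89.7, 148.4]
ft_force: [0.5, 0.3, -0.8]
gripper_width: 0.0515
```

Run:
```python
from fit import *
to([.47,-.2225,.016],-34.5)
q=np.load("q.npz")
for cam,o,w,h,f in(("top",(220,150),190,100,4),("scene",(260,140),190,140,4)):
    a,d=robot.camera(cam); cv2.imwrite(f"pics/{cam}1_full.png",a); a=a[o[1]:o[1]+h,o[0]:o[0]+w]; a=cv2.resize(a,None,fx=f,fy=f,interpolation=cv2.INTER_CUBIC)
    cv2.imwrite(f"pics/{cam}1.png",a)
```

```text
turn [-0.2   0.02  0.32] shift after [0.0821 0.0027 0.0001] shift w/o turn [0.0821 0.0031 0.0001]
turn [ 1.798e+02  5.000e-01 -3.000e-02] shift after [ 0.0821 -0.0027 -0.0001] shift w/o turn [0.0821 0.0031 0.0001]
tool now
 [[-0.005  0.822 -0.569]
 [ 0.003 -0.569 -0.822]
 [-1.    -0.006  0.   ]] [ 0.4679 -0.2209  0.0981] J7 -33.8 F [ 0.5  0.3 -0.8] w 0.051504055446362454 t 3.075
```

View pics/scene1.png

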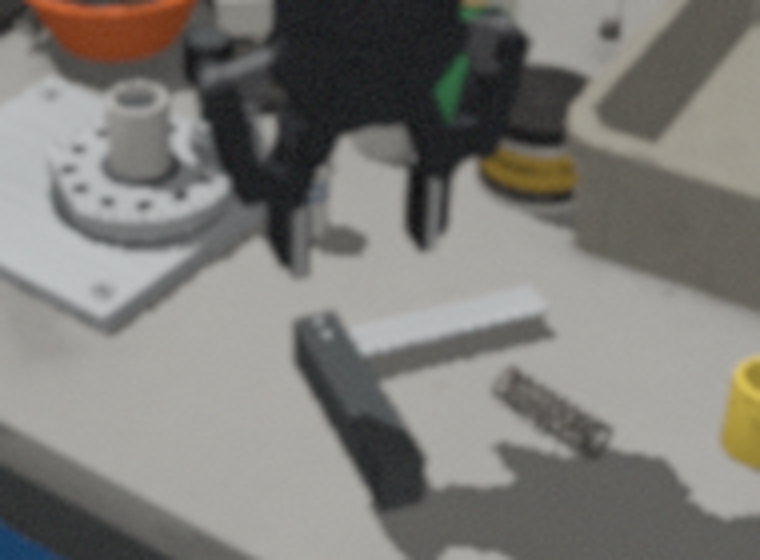

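View pics/top1.png

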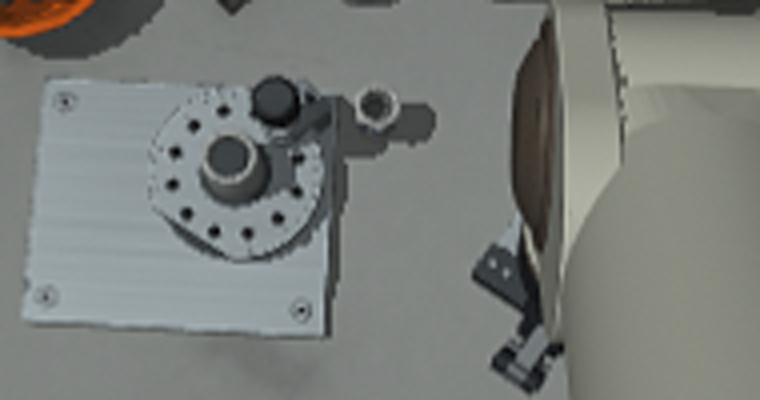

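Run:
```python
from fit import *
s=robot.state(); T=R.from_euler('xyz',s['tcp_rot'],degrees=True).as_matrix(); p=s['tcp_pos']
for sg in (-1,1):
  for back in (0,.004):
    print(((proj('scene',p+T@np.array([-back,sg*.0258,0]))-[260,140])*4).round(0))
# scene fit of square: corners in 4x crop with origin (260,140)
px=np.array([(335,313),(297,325),(375,472),(532,290),(547,305)])/4+[260,140]
q,e=fit([SQ[0],SQ[1],SQ[2],(.116,.053,.0152),(.116,.033,.0152)],px,'scene',0,[.47,-.22,-.6]); print(q,np.degrees(q[2]),e.round(1).tolist())
```

```text
[[303. 266.]]
[[303. 259.]]
[[415. 242.]]
[[416. 235.]]
[ 0.46648576 -0.2244068  -0.60453544] -34.63732911931408 [[-0.3, -0.6], [-1.7, -1.2], [0.8, 0.5], [-0.1, -0.3], [0.7, 1.9]]
```

Request:
apply_moves:
  increments: "0 0.0015 0.002 -0.2 0 0.3 0.2;0.03 0 0 0 0 0 0.2;0.03 0 0 0 0 0 0.2;0.015 0 0 0 0 0 0.2;0.007 0 0 0 0 0 0.2;0 0 0 0 0 0 0.2"

```text
clock: 3.92
tcp_pos: [0.4704, -0.2253, 0.0188]
tcp_rot: [90.3, 89.7, -34.1]
ft_force: [0.1, 0.4, -0.5]
gripper_width: 0.0511
```

Run:
```python
from fit import *
to([.468,-.2235,.016],-34.5)
o,w,h,f=(300,180),130,100,6
a,d=robot.camera("scene"); a=a[o[1]:o[1]+h,o[0]:o[0]+w]; cv2.imwrite(f"pics/scene2.png",cv2.resize(a,None,fx=f,fy=f,interpolation=cv2.INTER_CUBIC))
```

```text
turn [ 0.08 -0.   -0.34] shift after [ 0.0028 -0.003  -0.0001] shift w/o turn [ 0.0028 -0.003  -0.0001]
turn [-179.91    0.53   -0.  ] shift after [0.0028 0.003  0.0001] shift w/o turn [ 0.0028 -0.003  -0.0001]
tool now
 [[ 0.005  0.825 -0.565]
 [-0.003 -0.565 -0.825]
 [-1.     0.006 -0.   ]] [ 0.4704 -0.2253  0.0188] J7 -39.1 F [ 0.1  0.4 -0.5] w 0.051097166841808206 t 3.925
```

View pics/scene2.png

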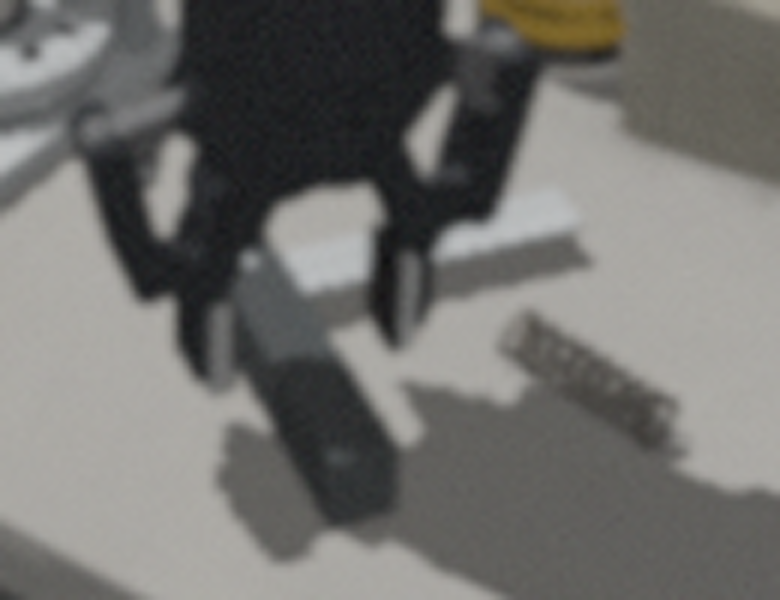

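Request:
apply_moves:
  increments: "0.003 -0.003 0 0 0 -0.3 0.2;0 0 0 0 0 0 0.2;0 0 0 0 0 0 -0.3;0 0 0 0 0 0 -1;0 0 0 0 0 0 -1;0 0 0 0 0 0 -1;0 0 0 0 0 0 -1;0 0 0 0 0 0 -1"

```text
clock: 4.97
tcp_pos: [0.4683, -0.2237, 0.0159]
tcp_rot: [93.1, 89.9, -31.3]
ft_force: [-0.8, -0.7, 5.5]
gripper_width: 0.0202
```

Run:
```python
from fit import *
to([.468,-.2235,.016],-34.5)
for cam,o,w,h,f in (("scene",(300,180),130,100,6),):
    a,d=robot.camera(cam); a=a[o[1]:o[1]+h,o[0]:o[0]+w]; cv2.imwrite(f"pics/scene3.png",cv2.resize(a,None,fx=f,fy=f,interpolation=cv2.INTER_CUBIC))
```

```text
turn [ 0.1  -0.   -0.09] shift after [-0.0001 -0.0004  0.    ] shift w/o turn [-0.0001 -0.0004  0.    ]
turn [-1.799e+02  1.400e-01 -1.000e-02] shift after [-0.0001  0.0004 -0.    ] shift w/o turn [-0.0001 -0.0004  0.    ]
tool now
 [[ 0.001  0.825 -0.565]
 [-0.001 -0.565 -0.825]
 [-1.     0.002 -0.   ]] [ 0.4683 -0.2237  0.0159] J7 -39.2 F [-0.8 -0.7  5.5] w 0.020192713622079687 t 4.975
```

View pics/scene3.png

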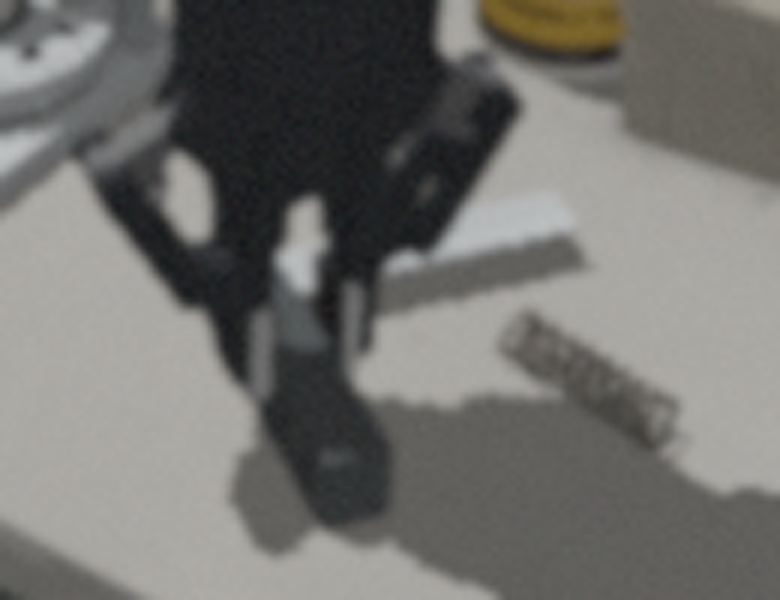

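Request:
apply_moves:
  increments: "-0.01 0 0 0 0 0 -1;-0.02 0 0 0 0 0 -1;-0.04 0 0 0 0 0 -1;-0.04 0 0 0 0 0 -1;0 0 0 -8 0 0 -1;0 0 0 -8 0 0 -1;0 0 0 -8 0 0 -1;0 0 0 -8.6 0 0 -1;0 -0.02 0 0 0 0 -1;0 -0.0195 0 0 0 0 -1;0 0 0 0 0 0 -1"

```text
clock: 6.4
tcp_pos: [0.4261, -0.2223, 0.1257]
tcp_rot: [-66.1, 89.9, -157.9]
ft_force: [0.6, -0.3, -3.6]
gripper_width: 0.0203
```

Run:
```python
from fit import *
to([.4365,.0137,.126],-1.93)
for cam,o,w,h,f in (("scene",(240,120),180,130,4),):
    a,d=robot.camera(cam); a=a[o[1]:o[1]+h,o[0]:o[0]+w]; cv2.imwrite(f"pics/scene4.png",cv2.resize(a,None,fx=f,fy=f,interpolation=cv2.INTER_CUBIC))
```

```text
turn [0.08 0.05 0.12] shift after [-0.0003  0.0024 -0.2362] shift w/o turn [-0.0005  0.0028 -0.2362]
turn [-1.7992e+02 -1.9000e-01  8.0000e-02] shift after [-0.0003 -0.0024  0.2362] shift w/o turn [-0.0005  0.0028 -0.2362]
tool now
 [[-0.002  0.999 -0.032]
 [-0.001 -0.032 -0.999]
 [-1.    -0.002  0.001]] [ 0.4261 -0.2223  0.1257] J7 -1.1 F [ 0.6 -0.3 -3.6] w 0.0202931762992232 t 6.4
```

View pics/scene4.png

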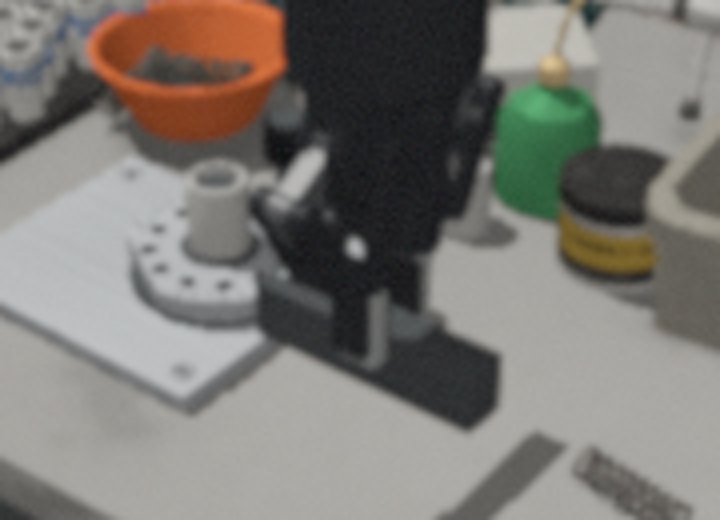

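Request:
apply_moves:
  increments: "0 0 -0.04 0 0 0 -1;0 0 -0.05 0 0 0 -1;0 0 -0.05 0 0 0 -1;0 0 -0.05 0 0 0 -1;0 0 -0.03 0 0 0 -1;0 0 -0.016 0 0 0 -1;0 0 0 0 0 0 -1;0 0 0 0 0 0 -1"

```text
clock: 7.45
tcp_pos: [0.4359, 0.0132, 0.1255]
tcp_rot: [37.3, 90.0, -54.5]
ft_force: [-0.6, -0.7, -3.4]
gripper_width: 0.0206
```

Run:
```python
from fit import *
to([.4365,.0137,.126],-1.93)
for cam,o,w,h,f in (("scene",(200,90),190,140,4),("top",(200,140),190,120,4)):
    a,d=robot.camera(cam); a=a[o[1]:o[1]+h,o[0]:o[0]+w]; cv2.imwrite(f"pics/{cam}5.png",cv2.resize(a,None,fx=f,fy=f,interpolation=cv2.INTER_CUBIC))
```

```text
turn [ 0.11  0.02 -0.02] shift after [-0.0005  0.0006 -0.0006] shift w/o turn [-0.0005  0.0006 -0.0006]
turn [-1.7989e+02  3.0000e-02  4.0000e-02] shift after [-0.0005 -0.0006  0.0006] shift w/o turn [-0.0005  0.0006 -0.0006]
tool now
 [[ 0.     0.999 -0.032]
 [-0.    -0.032 -0.999]
 [-1.     0.     0.   ]] [0.4359 0.0132 0.1255] J7 -30.1 F [-0.6 -0.7 -3.4] w 0.02061845291634707 t 7.45
```

View pics/scene5.png

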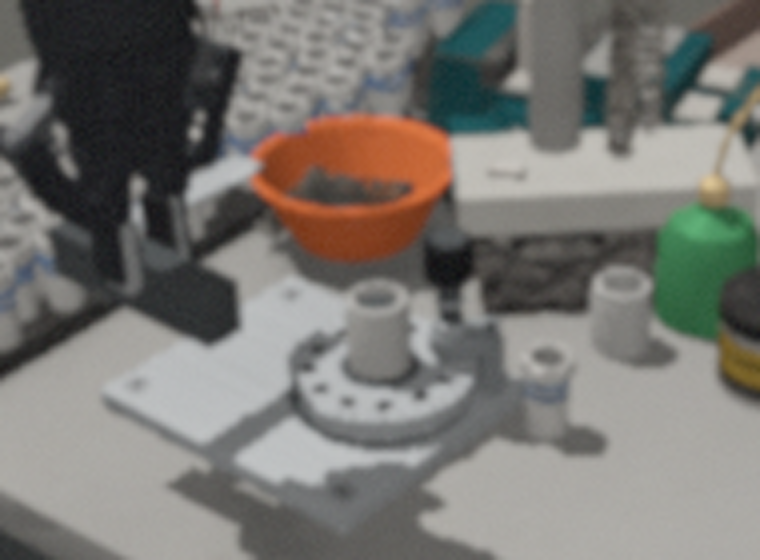

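View pics/top5.png

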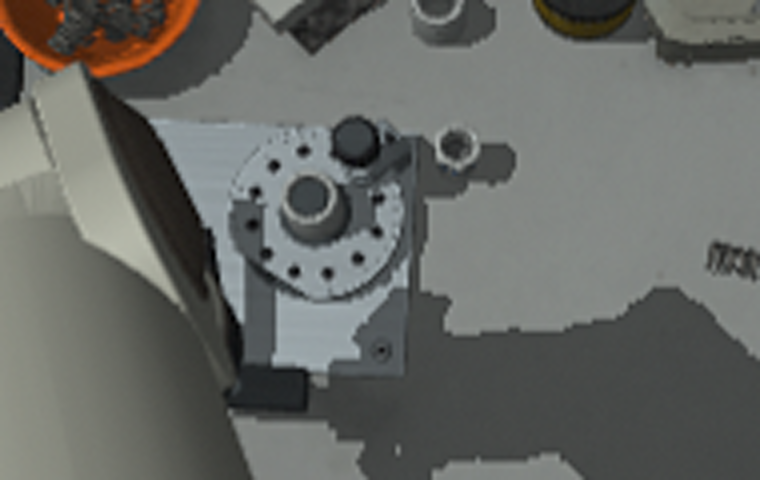

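Request:
apply_moves:
  increments: "0.04 -0.003 0 0 0 0 -1;0.03 0 0 0 0 0 -1;0.012 0 0 0 0 0 -1;0 0 0 0 0 0 -1"

```text
clock: 8.05
tcp_pos: [0.4323, 0.0137, 0.043]
tcp_rot: [-100.9, 89.9, 167.3]
ft_force: [0.4, -0.0, -3.1]
gripper_width: 0.0202
```

Run:
```python
from fit import *
to([.4335,.0137,.020],-1.93)
for cam,o,w,h,f in (("scene",(200,100),160,130,5),("top",(220,160),120,90,6)):
    a,d=robot.camera(cam); a=a[o[1]:o[1]+h,o[0]:o[0]+w]; cv2.imwrite(f"pics/{cam}6.png",cv2.resize(a,None,fx=f,fy=f,interpolation=cv2.INTER_CUBIC))
```

```text
turn [ 0.1  -0.01  0.07] shift after [ 0.023   0.0012 -0.0001] shift w/o turn [ 0.023   0.0013 -0.0001]
turn [-1.799e+02 -1.100e-01 -2.000e-02] shift after [ 0.023  -0.0012  0.0001] shift w/o turn [ 0.023   0.0013 -0.0001]
tool now
 [[-0.001  0.999 -0.032]
 [ 0.    -0.032 -0.999]
 [-1.    -0.001 -0.   ]] [0.4323 0.0137 0.043 ] J7 -39.9 F [ 0.4 -0.  -3.1] w 0.020206624863792322 t 8.05
```

View pics/scene6.png

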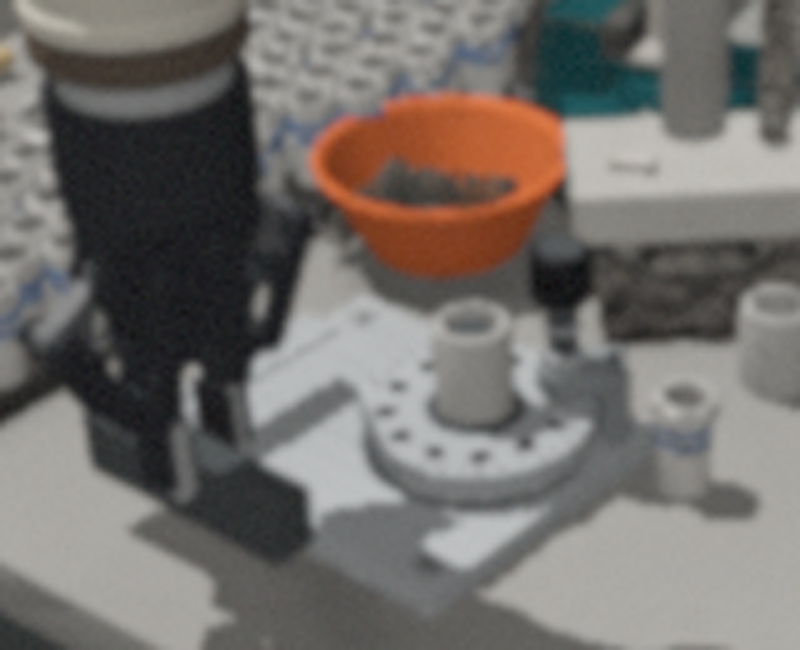

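View pics/top6.png

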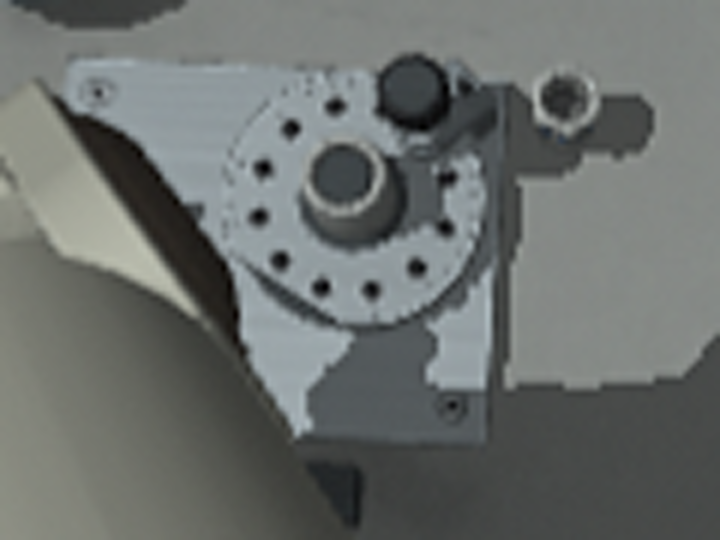

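Run:
```python
from fit import *
q=np.load("q.npz")['qp']
P=onz('top',[[280.3,237.2],[279.3,247.8]],.0555); c,s=np.cos(q[2]),np.sin(q[2])
d=P[:,:2]-q[:2]; print(P.round(4)); print("fixture frame",(d@np.array([[c,-s],[s,c]])).round(4))
```

```text
[[ 0.4414 -0.0409  0.0555]
 [ 0.4175 -0.0395  0.0555]]
fixture frame [[-0.09   -0.0458]
 [-0.1139 -0.0451]]
```

Request:
apply_moves:
  increments: "0.015 0 0 0 0 0 -1;0.0095 0 0 0 0 0 -1;0 0.008 0 0 0 0 -1;0.0015 0 0 0 0 0 -1;0 0 0 0 0 0 -1;0 0 0 0 0 0 -1"

```text
clock: 8.9
tcp_pos: [0.4405, 0.0136, 0.0174]
tcp_rot: [44.3, 90.0, -47.5]
ft_force: [0.7, -0.1, -3.5]
gripper_width: 0.0204
```

Run:
```python
from fit import *
to([.4335,.0137,.020],-1.93)
for cam,o,w,h,f in (("scene",(200,140),120,90,6),("top",(220,160),120,90,6)):
    a,d=robot.camera(cam); a=a[o[1]:o[1]+h,o[0]:o[0]+w]; cv2.imwrite(f"pics/{cam}7.png",cv2.resize(a,None,fx=f,fy=f,interpolation=cv2.INTER_CUBIC))
```

```text
turn [ 0.13  0.01 -0.01] shift after [-0.0026 -0.007   0.0001] shift w/o turn [-0.0026 -0.007   0.0001]
turn [-1.7987e+02  1.0000e-02  1.0000e-02] shift after [-0.0026  0.007  -0.0001] shift w/o turn [-0.0026 -0.007   0.0001]
tool now
 [[ 0.     1.    -0.031]
 [-0.    -0.031 -1.   ]
 [-1.     0.     0.   ]] [0.4405 0.0136 0.0174] J7 -42.7 F [ 0.7 -0.1 -3.5] w 0.020388599032164424 t 8.9
```

View pics/scene7.png

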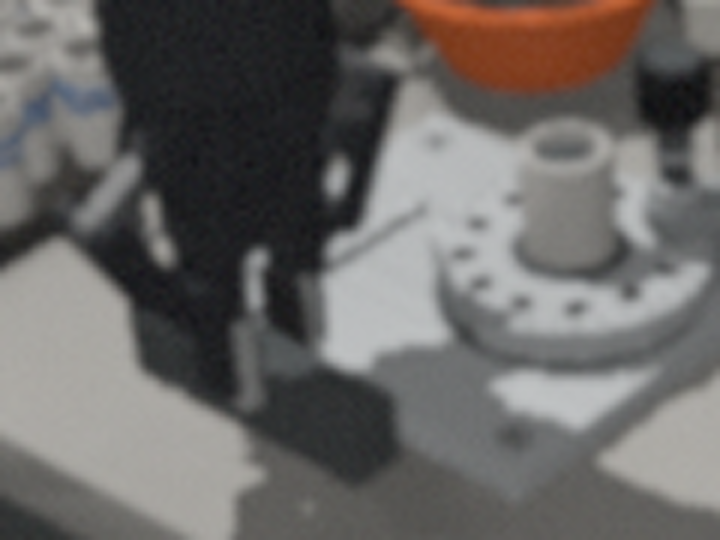

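View pics/top7.png

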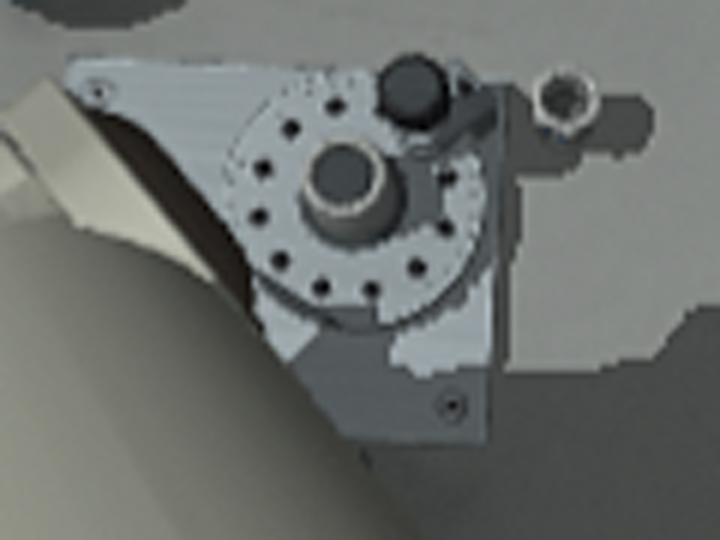

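Blade is over the bare strip, 5–7 mm short of contact. I'll lower it and creep forward, watching the force.

Request:
apply_moves:
  increments: "0.001 0 0 0 0 0 -1;0 0 0 0 0 0 -1"

```text
clock: 9.25
tcp_pos: [0.4404, 0.0136, 0.0163]
tcp_rot: [-25.9, 90.0, -117.7]
ft_force: [0.9, 0.8, -4.4]
gripper_width: 0.0203
```

Request:
apply_moves:
  increments: "0 0.001 0 0 0 0 -1;0 0.001 0 0 0 0 -1;0 0.001 0 0 0 0 -1;0 0 0 0 0 0 -1"

```text
clock: 9.75
tcp_pos: [0.4437, 0.0135, 0.0163]
tcp_rot: [102.8, 90.0, 11.0]
ft_force: [0.3, 0.0, -3.9]
gripper_width: 0.0202
```

Request:
apply_moves:
  increments: "0 0.001 0 0 0 0 -1;0 0.001 0 0 0 0 -1;0 0 0 0 0 0 -1"

```text
clock: 10.12
tcp_pos: [0.4456, 0.0135, 0.0163]
tcp_rot: [91.0, 90.0, -0.8]
ft_force: [-0.2, 0.2, -3.5]
gripper_width: 0.0202
```

Request:
apply_moves:
  increments: "0 0.001 0 0 0 0 -1;0 0.001 0 0 0 0 -1;0 0 0 0 0 0 -1"

```text
clock: 10.5
tcp_pos: [0.4476, 0.0134, 0.0163]
tcp_rot: [103.1, 90.0, 11.3]
ft_force: [-0.2, 0.1, -3.5]
gripper_width: 0.0204
```

Request:
apply_moves:
  increments: "0 0.001 0 0 0 0 -1;0 0.001 0 0 0 0 -1;0 0 0 0 0 0 -1"

```text
clock: 10.88
tcp_pos: [0.448, 0.0134, 0.016]
tcp_rot: [-79.0, 89.9, -170.8]
ft_force: [-5.5, 0.1, 1.1]
gripper_width: 0.0204
```

Request:
apply_moves:
  increments: "0 0.001 0 0 0 0 -1;0 0 0 0 0 0 -1"

```text
clock: 11.12
tcp_pos: [0.448, 0.0133, 0.016]
tcp_rot: [-75.9, 89.8, -167.7]
ft_force: [-7.4, 0.7, 3.3]
gripper_width: 0.0205
```

Run:
```python
from fit import *
to([.4335,.0137,.020],-1.93)
s=robot.state();print(s['ft_force'],s['ft_torque'])
for cam,o,w,h,f in (("scene",(200,140),100,75,8),):
    a,d=robot.camera(cam); a=a[o[1]:o[1]+h,o[0]:o[0]+w]; cv2.imwrite(f"pics/{cam}8.png",cv2.resize(a,None,fx=f,fy=f,interpolation=cv2.INTER_CUBIC))
```

```text
turn [0.13 0.06 0.23] shift after [-0.004  -0.0145  0.0001] shift w/o turn [-0.004  -0.0145  0.0001]
turn [-1.7987e+02 -3.7000e-01  9.0000e-02] shift after [-0.004   0.0145 -0.0001] shift w/o turn [-0.004  -0.0145  0.0001]
tool now
 [[-0.004  0.999 -0.031]
 [-0.001 -0.031 -1.   ]
 [-1.    -0.004  0.001]] [0.448  0.0133 0.016 ] J7 -42.4 F [-7.4  0.7  3.3] w 0.02046774396517512 t 11.125
[-7.42104317  0.6600274   3.33106681] [ 0.17315941  1.73328225 -0.1663095 ]
```

View pics/scene8.png

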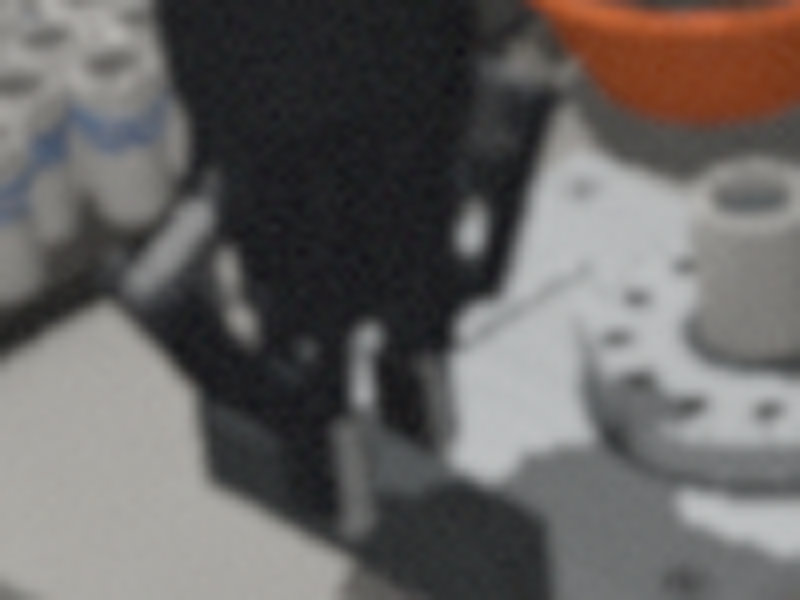

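Request:
apply_moves:
  increments: "0 0 0 0 0 0 -0.2;0 0 0 0 0 0 0;0 0 0 0 0 0 0.2;-0.01 0 0 0 0 0 0.2;-0.05 0 0 0 0 0 0.2;-0.06 0 0 0 0 0 0.2;0 -0.06 0 0 0 0 0;0 0 0.06 0 0 0 -1;0 0 0.06 0 0 0 -1;0 0 0 0 0 0 -1"

```text
clock: 12.42
tcp_pos: [0.3863, -0.1095, 0.1368]
tcp_rot: [13.6, 89.9, -78.7]
ft_force: [0.9, -0.1, 0.3]
gripper_width: 0.0002
```

Run:
```python
from fit import *
to([.448,.0133,.016],-1.93)
for cam,o,w,h,f in (("scene",(200,140),100,90,8),("top",(210,160),110,90,7)):
    a,d=robot.camera(cam); cv2.imwrite(f"pics/{cam}9raw.png",a); a=a[o[1]:o[1]+h,o[0]:o[0]+w]; cv2.imwrite(f"pics/{cam}9.png",cv2.resize(a,None,fx=f,fy=f,interpolation=cv2.INTER_CUBIC)[:600])
```

```text
turn [-0.37  0.11 -0.03] shift after [ 0.1208  0.0575 -0.1248] shift w/o turn [ 0.1206  0.0566 -0.1254]
turn [ 1.7963e+02 -4.0000e-02 -1.7000e-01] shift after [ 0.1208 -0.0575  0.1248] shift w/o turn [ 0.1206  0.0566 -0.1254]
tool now
 [[ 0.     0.999 -0.04 ]
 [-0.002 -0.04  -0.999]
 [-1.     0.     0.002]] [ 0.3863 -0.1095  0.1368] J7 -9.0 F [ 0.9 -0.1  0.3] w 0.0002460115010244705 t 12.425
```

View pics/scene9.png

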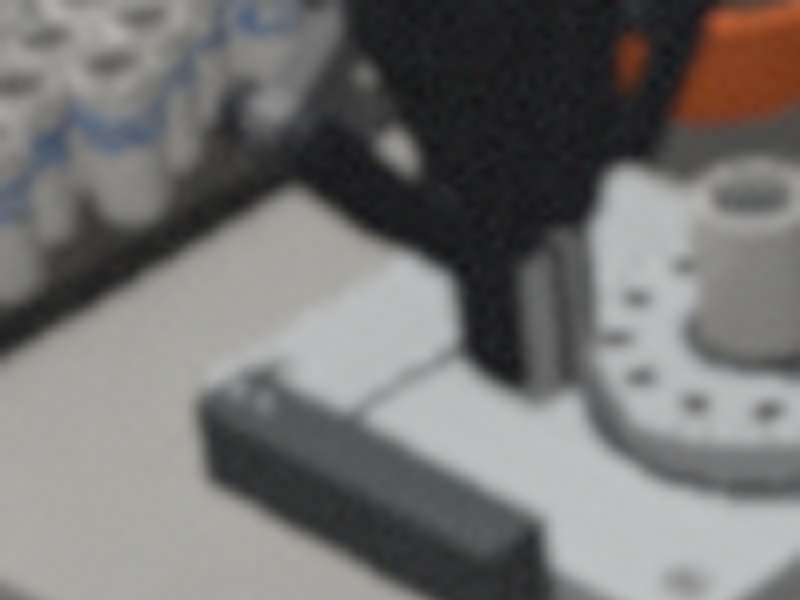

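View pics/top9.png

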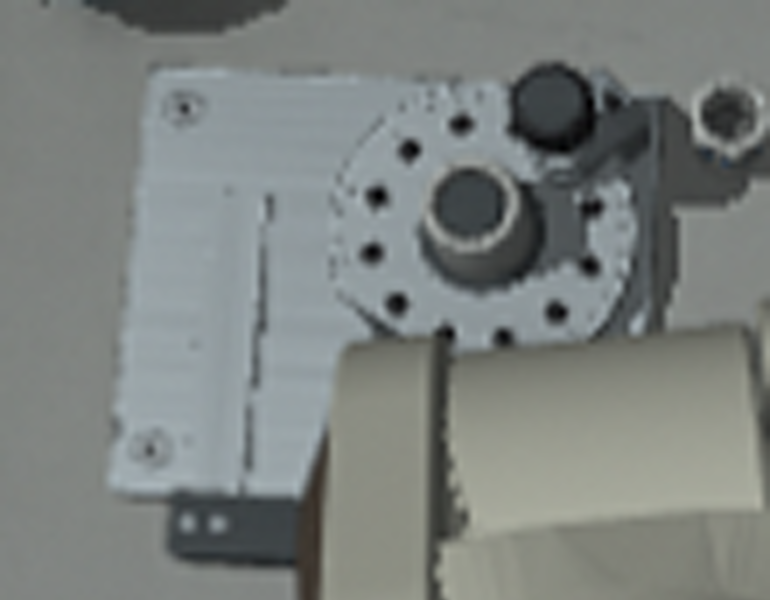

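Request:
apply_moves:
  increments: "0 0 0 -0.4 0 0 -1;0 0.0145 -0.062 0 0 0 -1;0 0 -0.061 0 0 0 -1;0.05 0 0 0 0 0 -1;0.05 0 0 0 0 0 -1;0.029 0 0 0 0 0 -1;0 0 0 0 0 0 -1;0 0 0 0 0 0 -1"

```text
clock: 13.52
tcp_pos: [0.4045, 0.0179, 0.0082]
tcp_rot: [114.4, 89.9, 23.1]
ft_force: [1.1, -0.6, 0.2]
gripper_width: -0.0004
```

Request:
apply_moves:
  increments: "0 0.004 0 0 0 0 -1;0 0.004 0 0 0 0 -1;0 0.002 0 0 0 0 -1;0 0 0 0 0 0 -1"

```text
clock: 14.02
tcp_pos: [0.4143, 0.0163, 0.0075]
tcp_rot: [85.5, 90.0, -5.9]
ft_force: [-0.8, -0.4, 1.0]
gripper_width: 0.0002
```

Request:
apply_moves:
  increments: "0 0.002 0.002 0 0 0 -1;0 0.002 0 0 0 0 -1;0 0.002 0 0 0 0 -1;0 0 0 0 0 0 -1"

```text
clock: 14.52
tcp_pos: [0.4201, 0.0144, 0.0073]
tcp_rot: [132.9, 90.0, 41.5]
ft_force: [-0.4, 0.2, 0.0]
gripper_width: -0.0001
```

Request:
apply_moves:
  increments: "0 0.0015 0 0 0 0 -1;0 0.0015 0 0 0 0 -1;0 0 0 0 0 0 -1"

```text
clock: 14.9
tcp_pos: [0.4229, 0.0143, 0.0073]
tcp_rot: [-97.3, 90.0, 171.3]
ft_force: [0.1, -0.6, -0.6]
gripper_width: 0.0
```

Request:
apply_moves:
  increments: "0 0.001 0 0 0 0 -1;0 0.001 0 0 0 0 -1;0 0 0 0 0 0 -1"

```text
clock: 15.28
tcp_pos: [0.4233, 0.0142, 0.007]
tcp_rot: [-77.3, 89.9, -168.7]
ft_force: [-4.8, 0.6, 4.1]
gripper_width: 0.0001
```

Request:
apply_moves:
  increments: "0 0.0015 0 0 0 0 -1;0 0.001 0 0 0 0 -1;0 0 0 0 0 0 -1;0 0 0 0 0 0 -1"

```text
clock: 15.78
tcp_pos: [0.4234, 0.0141, 0.0066]
tcp_rot: [-76.8, 89.6, -168.1]
ft_force: [-11.7, 1.1, 7.1]
gripper_width: -0.0001
```

Request:
apply_moves:
  increments: "0 -0.004 0 0 0 0 -1;0 -0.012 0 0 0 0 -1;-0.04 0 0 0 0 0 -1;-0.05 0 0 0 0 0 -1;-0.05 0 0 0 0 0 0.2;0 0 0.06 0 0 0 0.2;0 0 0.06 0 0 0 0.2;0 0 0.06 0 0 0 0.2;0 0 0.06 0 0 0 0.2;0 0 0 0 0 0 0.2"

```text
clock: 17.02
tcp_pos: [0.4047, -0.2309, 0.1472]
tcp_rot: [27.8, 89.9, -64.2]
ft_force: [-0.3, 0.3, -0.1]
gripper_width: 0.0512
```

Run:
```python
from fit import *
to([.5736,-.0601,.2],-1.93)
for cam,o,w,h,f in (("scene",(200,140),130,90,6),("top",(210,160),110,90,7)):
    a,d=robot.camera(cam); cv2.imwrite(f"pics/{cam}10raw.png",a); np.save(f"{cam}10.npy",d); a=a[o[1]:o[1]+h,o[0]:o[0]+w]; cv2.imwrite(f"pics/{cam}10.png",cv2.resize(a,None,fx=f,fy=f,interpolation=cv2.INTER_CUBIC)[:600])
```

```text
turn [-0.    0.11 -0.06] shift after [-0.0528  0.163  -0.1763] shift w/o turn [-0.053   0.1631 -0.1763]
turn [ 1.8e+02 -9.0e-02 -1.6e-01] shift after [-0.0528 -0.163   0.1763] shift w/o turn [-0.053   0.1631 -0.1763]
tool now
 [[ 0.001  0.999 -0.034]
 [-0.002 -0.034 -0.999]
 [-1.     0.001  0.002]] [ 0.4047 -0.2309  0.1472] J7 2.9 F [-0.3  0.3 -0.1] w 0.05123314615535363 t 17.025
```

View pics/scene10.png

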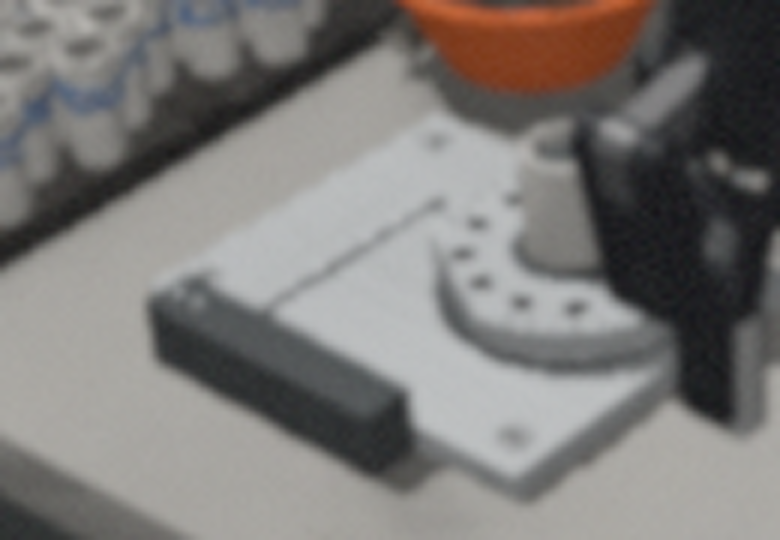

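View pics/top10.png

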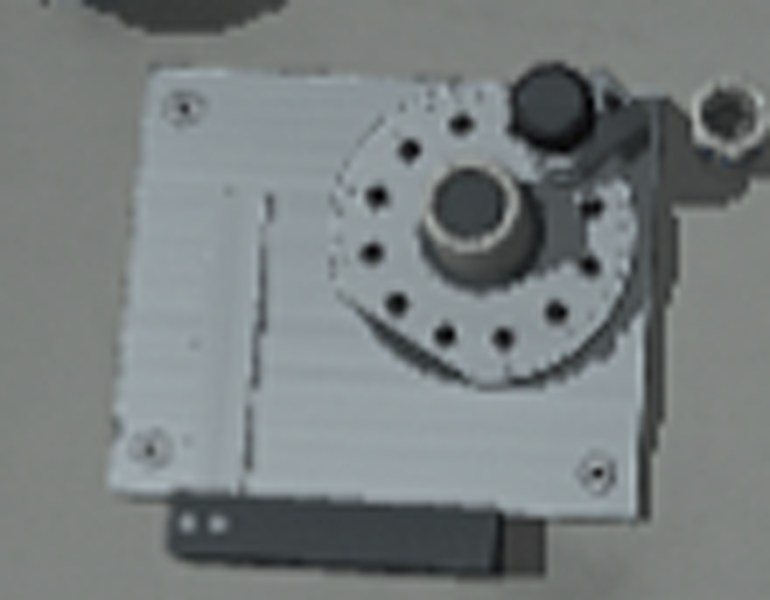

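Request:
apply_moves:
  increments: "-0.053 0 0 0 0.1 0 0.2;0 0.04 -0.044 0 0 0 0.2;0 0.04 -0.044 0 0 0 0.2;0 0.04 -0.044 0 0 0 0.2;0 0.043 -0.044 0 0 0 0.2;0.05 0 0 0 0 0 0.2;0 0 0 0 0 0 0.2;0 0 0 0 0 0 0.2"

```text
clock: 18.12
tcp_pos: [0.5726, -0.0528, 0.1516]
tcp_rot: [174.8, 89.9, 83.4]
ft_force: [0.0, 1.2, 0.5]
gripper_width: 0.051
```

Run:
```python
from fit import *
to([.574,-.060,.081],-1.93)
print(proj('scene',[[.574,-.06,.104],[.574,-.06,.080]]))
for cam,o,w,h,f in (("scene",(230,90),130,100,6),):
    a,d=robot.camera(cam); cv2.imwrite(f"pics/{cam}11raw.png",a); a=a[o[1]:o[1]+h,o[0]:o[0]+w]; cv2.imwrite(f"pics/{cam}11.png",cv2.resize(a,None,fx=f,fy=f,interpolation=cv2.INTER_CUBIC)[:600])
```

```text
turn [ 0.59 -0.09 -0.01] shift after [0.0706 0.0017 0.0072] shift w/o turn [0.0706 0.0016 0.0073]
turn [-1.7941e+02  1.0000e-02 -1.4000e-01] shift after [ 0.0706 -0.0017 -0.0072] shift w/o turn [0.0706 0.0016 0.0073]
tool now
 [[ 0.     1.    -0.023]
 [ 0.002 -0.023 -1.   ]
 [-1.     0.    -0.002]] [ 0.5726 -0.0528  0.1516] J7 -23.5 F [0.  1.2 0.5] w 0.05099090395782328 t 18.125
[[311.96062154 149.30093535]
 [312.2039542  159.36724012]]
```

View pics/scene11.png

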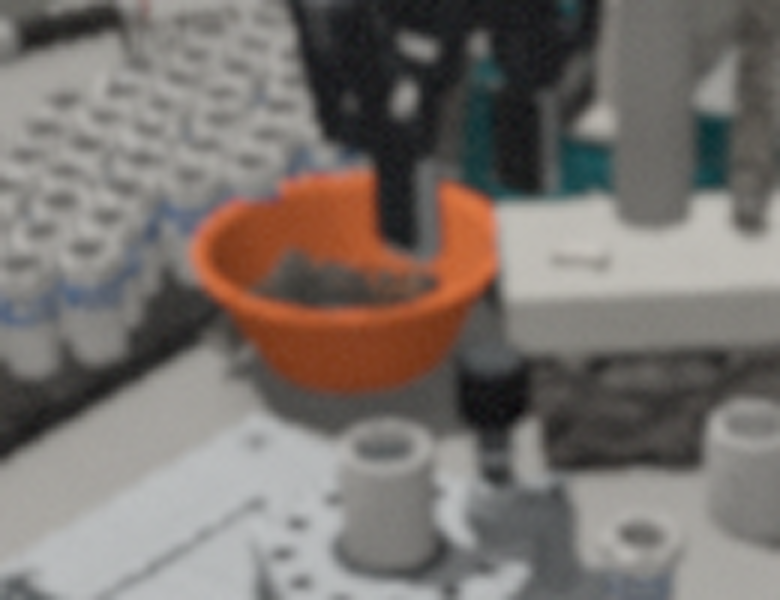

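Request:
apply_moves:
  increments: "0 0.0015 0.007 0.6 0 0 0.2;0.02 0 0 0 0 0 0.2;0.02 0 0 0 0 0 0.2;0 0 0 0 0 0 0.2;0 0 0 0 0 0 0.2"

```text
clock: 18.8
tcp_pos: [0.574, -0.0598, 0.1103]
tcp_rot: [-165.3, 89.9, 102.7]
ft_force: [0.5, 0.4, 0.3]
gripper_width: 0.0514
```

Run:
```python
from fit import *
to([.574,-.060,.081],-1.93)
for cam,o,w,h,f in (("scene",(270,110),90,75,8),("top",(250,150),90,60,8)):
    a,d=robot.camera(cam); a=a[o[1]:o[1]+h,o[0]:o[0]+w]; cv2.imwrite(f"pics/{cam}12.png",cv2.resize(a,None,fx=f,fy=f,interpolation=cv2.INTER_CUBIC)[:600])
```

```text
turn [-0.04 -0.14  0.04] shift after [ 0.0293 -0.      0.0002] shift w/o turn [0.0293 0.     0.0002]
turn [1.7996e+02 6.0000e-02 2.1000e-01] shift after [ 0.0293  0.     -0.0002] shift w/o turn [0.0293 0.     0.0002]
tool now
 [[-0.001  0.999 -0.034]
 [ 0.002 -0.034 -0.999]
 [-1.    -0.001 -0.002]] [ 0.574  -0.0598  0.1103] J7 -25.5 F [0.5 0.4 0.3] w 0.05144529131288606 t 18.8
```

View pics/scene12.png

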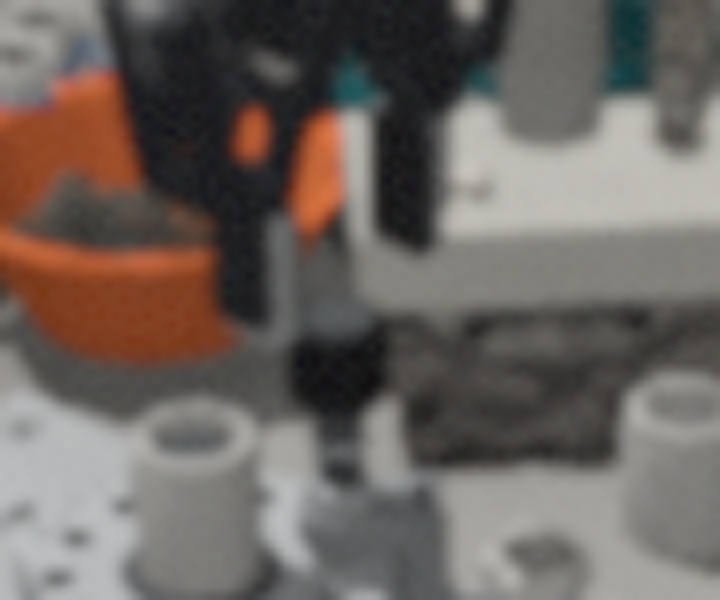

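Request:
apply_moves:
  increments: "0.015 0 0 0 0 0 0.2;0.012 0 0 0 0 0 0.2;0.002 0 0 0 0 0 0.2;0 0 0 0 0 0 0.2;0 0 0 0 0 0 -0.3;0 0 0 0 0 0 -1;0 0 0 0 0 0 -1;0 0 0 0 0 0 -1;0 0 0 0 0 0 -1;0 0 0 0 0 0 -1"

```text
clock: 20.15
tcp_pos: [0.576, -0.0602, 0.0825]
tcp_rot: [118.8, 89.8, 26.8]
ft_force: [5.7, -1.0, -0.4]
gripper_width: 0.0238
```

Request:
apply_moves:
  increments: "-0.003 0 0 0 0 0 -1;-0.003 0 0 0 0 0 -1;0 0 0 0 0 0 -1"

```text
clock: 20.52
tcp_pos: [0.5759, -0.0602, 0.0877]
tcp_rot: [127.1, 89.7, 35.1]
ft_force: [9.4, 0.1, -8.8]
gripper_width: 0.024
```

Request:
apply_moves:
  increments: "-0.002 0.002 0 0 0 0 -1;-0.003 0 0 0 0 0 -1;-0.002 0 0 0 0 0 -1;0 0 0 0 0 0 -1"

```text
clock: 21.02
tcp_pos: [0.576, -0.0602, 0.0937]
tcp_rot: [-178.3, 89.8, 89.7]
ft_force: [6.7, 1.1, -11.2]
gripper_width: 0.0242
```

Request:
apply_moves:
  increments: "-0.002 0 0 0 0 0 -1;0 0 0 0 0 0 -1;0 0 0 0 0 0 -1"

```text
clock: 21.4
tcp_pos: [0.576, -0.0602, 0.0955]
tcp_rot: [-176.2, 89.8, 91.8]
ft_force: [6.1, 1.1, -12.1]
gripper_width: 0.0242
```

Request:
apply_moves:
  increments: "-0.0015 0 0 0 0 0 -1;0 0 0 0 0 0 -1;0 0 0 0 0 0 -1"

```text
clock: 21.78
tcp_pos: [0.576, -0.0602, 0.0967]
tcp_rot: [-175.8, 89.8, 92.2]
ft_force: [7.3, 1.7, -14.9]
gripper_width: 0.0238
```

Request:
apply_moves:
  increments: "-0.0015 0 0 0 0 0 -1;0 0 0 0 0 0 -1;0 0 0 0 0 0 -1"

```text
clock: 22.15
tcp_pos: [0.5758, -0.0602, 0.0968]
tcp_rot: [-173.7, 89.8, 94.3]
ft_force: [11.6, 2.1, -25.4]
gripper_width: 0.024
```

Request:
apply_moves:
  increments: "0.0007 0 0 0 0 0 -1;0 0 0 0 0 0 -1;0 0 0 0 0 0 -1;0 0 0 0 0 0 -1;0 0 0 0 0 0 -1;0 0 0 0 0 0 -1;0 0 0 0 0 0 -1"

```text
clock: 23.02
tcp_pos: [0.5759, -0.0602, 0.0967]
tcp_rot: [-173.0, 89.8, 95.0]
ft_force: [9.4, 1.3, -20.5]
gripper_width: 0.0238
```

Run:
```python
from fit import *
to([.574,-.060,.081],-1.93)
for cam,o,w,h,f in (("scene",(200,110),160,110,5),("top",(210,155),120,90,6)):
    a,d=robot.camera(cam); cv2.imwrite(f"pics/{cam}13raw.png",a); a=a[o[1]:o[1]+h,o[0]:o[0]+w]; cv2.imwrite(f"pics/{cam}13.png",cv2.resize(a,None,fx=f,fy=f,interpolation=cv2.INTER_CUBIC)[:600])
```

```text
turn [-0.06 -0.21  0.03] shift after [ 0.0157 -0.0019 -0.0001] shift w/o turn [ 0.0157 -0.0019 -0.0001]
turn [1.7994e+02 4.0000e-02 3.2000e-01] shift after [0.0157 0.0019 0.0001] shift w/o turn [ 0.0157 -0.0019 -0.0001]
tool now
 [[-0.     0.999 -0.035]
 [ 0.004 -0.035 -0.999]
 [-1.    -0.    -0.004]] [ 0.5759 -0.0602  0.0967] J7 -26.1 F [  9.4   1.3 -20.5] w 0.023842375888225537 t 23.025
```

View pics/scene13.png

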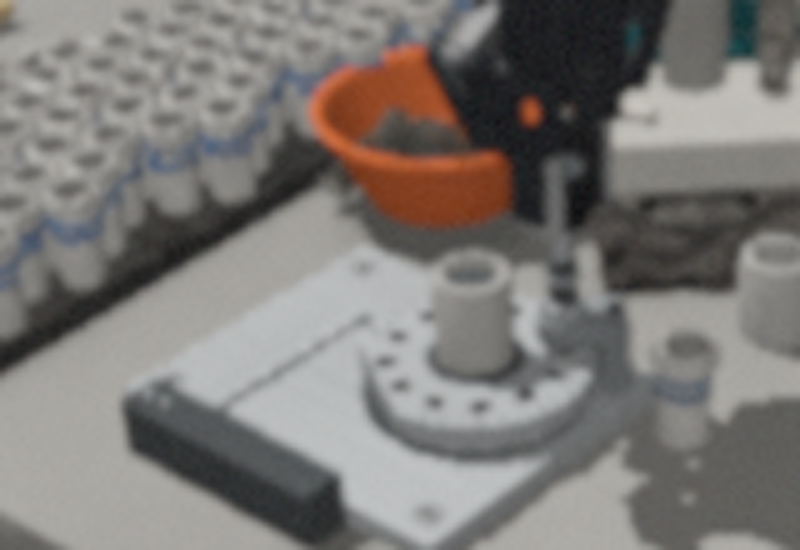

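View pics/top13.png

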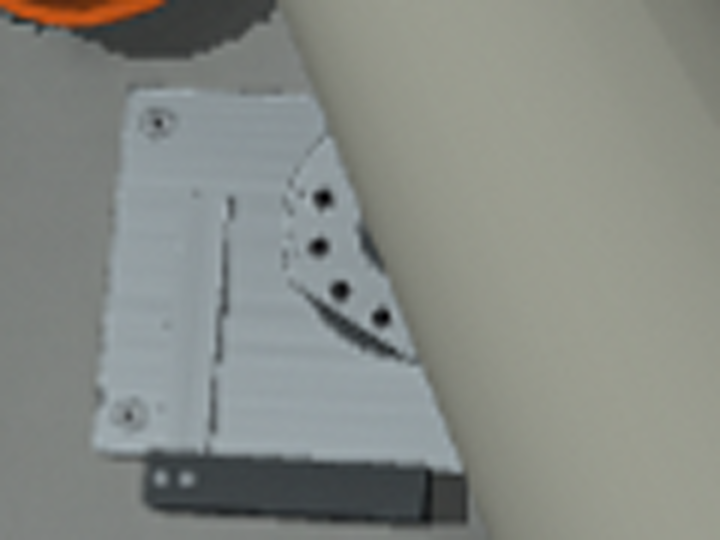

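Run:
```python
from h import *
s=robot.state(); print(s['tcp_pos'],s['ft_force'],s['gripper_width'],s['clock'])
robot.hand_in()
```

```text
[ 0.57591375 -0.0602647   0.09673695] [  9.70208585   1.63838293 -20.33554164] 0.024106083211100495 23.125
the job is handed in; nothing more can be done
```

The square lies flush on the fixture and has been released. The arm is holding the plunger up at its stop, and the job was handed in at 23.1 s.

- **Square:** I set the stock against the plate's front edge, let go, and pressed it home from behind with about 12 N; it did not shift. The last pictures show no gap. The blade lies on the bare strip and crosses the edge at about y = +53 mm (±2 mm), against the 54.5 mm asked for.
- **Plunger:** The knob is gripped, with the fingers 24 mm apart, and the hand rose 14.2 mm. The pull then climbed from about 12 N to 25 N over the last 0.1 mm, which I take as the stop. I eased it to about 20 N, and it held steady for 0.75 s before hand-in. I did not read the plunger's travel directly; I inferred it from the hand's height and the force.
- **Dial and bystanders:** The four dial holes still visible past the arm are in the same place as at the start. The sleeve is standing on the dial and the coupling has not moved. The last overhead picture of the spring was taken before the square was set down. I never went near it after that, but I did not check it again.
- **Disagreements:** The two cameras placed the plate 6 to 9 mm apart. The contact forces agreed with the top camera. About 10 N of sideways force remains on the knob, because it stood about 2 mm from where I measured it.

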